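Make up the two coupler kits and send the level down the lane

ROBOT

A 6-joint arm with a two-finger parallel gripper is mounted at the origin on the work surface. World frame = base frame: x ahead of the robot, y to its left, z up, the work surface at z = 0. Lengths are in mm, angles in rad, forces in N, time in s.
With the tool pointing down it reaches from about 275 to 1000 mm from the base axis. Payload 8.4 kg.
Tool frame: the origin (TCP) lies on the centre line of the jaws, within the pads' length; the fingertips stand 17 mm ahead of it and the grasp point (between the pads) lies 2 mm behind it (r.tcp_to_tips is the z of the fingertips in the tool frame, in mm); z points along the fingers, y is the direction in which the jaws open and shut (so a half turn about z gives the same grasp; the last joint's range is limited). The gripper opens to 85 mm and grips with 20 to 120 N. Pads are 22 mm wide; open, the fingers measure 114 mm over their backs; the gripper's body (76 mm by 85 mm) begins 54 mm behind the grasp point. The pads swing forward as they close: fully open they stand 13 mm farther back than shut.
Start: joints at [1.187, 0.353, 1.633, -0, 1.155, -0.002], TCP at [232.868, 580, 248.281] pointing down, gripper open.
Joint ranges: [-2.63, 2.63], [-0.92, 2.1], [0.06, 2.66], [-1.3, 4.44], [0, 2.69], [-3.02, 3.02]. Speed limits (rad/s): [2.22, 2.22, 2.79, 3.14, 3.14, 3.14].

INTERFACE

Orientations are given as [roll, pitch, yaw] about the fixed x, y, z axes, in that order (R = Rz(yaw) Ry(pitch) Rx(roll)).
In Python, from rig import r, cams, job gives the robot as it stands.
- The arm moves only by the tool drive_tool, never from a script. Its argument "deltas" is a list of rows, each a list of 4 numbers: the shift along the tool's x, y, z in cm, then the turn about the tool's z in rad. In form: [[x, y, z, roll], ...]. A call has 1 to 12 rows; each row shifts and turns the commanded pose from where the row before left it, along the tool's axes as they then stand; what a row does not reach is not made up. A row lasts 1/12 s, in which the tool goes at most 41.7 mm and 7.16 degrees, less where a joint would pass 70% of its speed; a pose out of reach is approached as far as the arm can. A call with a gripper value outside its range is refused whole. "jaw" is the closure, from 0 (fully open) to 1 (shut), set as the call begins (left out, the last holds). The fingers move at their own pace and stop on an object; "force" is the grip in N (left out, the last holds). Time passes only in rows, so rows that do not move let the fingers close. It gives the time, the measured TCP pose, the force and the opening at its end, in the units of the state.
- r.sense(): the state, without advancing time (a new reading comes with each control period).
- cams.grab_frame(name): name is "scene" or "top" or "wrist"; returns (picture, depth): 400x640x3 uint8, red, green, blue; 400x640 float32, mm along the optical axis (not along the pixel's ray), 0 where there is no reading.
- cams.camera_params(name): a dict with "fx", "fy", "cx", "cy" (pixels), "R" (3x3) and "t" (3): a world point X has camera coordinates R X + t. Camera axes: x right, y down, z forward; pixel columns grow to the right and rows downward; lengths in mm; the calibration is good to about 2 mm. A picture is of the moment at which its call begins: read the wrist's pose just before it. camera_params takes no time and is no camera call; for the wrist camera it gives the pose at the moment of the call.
- job.sign_off(): hands the job in, once; it reports no verdict.
The state is a dict: "clock": time; "qpos": joint angles; "qvel": joint speeds; "joint_efforts": joint torques, N m; "eef_pos": TCP position; "tcp_rot": TCP orientation; "contact_force": force on the tool from outside, world axes, zero at the start; "wrist_torque": the same for the moment, N m; "opening": opening from 0.0 (shut) to 1.0 (fully open).
Only numpy, scipy, OpenCV 4.12 (cv2) and the standard library are available. Lean on these libraries where they do the work, as an engineer would, in place of code of your own. Each camera call takes 0.05 s, during which the arm holds its last target. There are 200 camera calls.

TASK

Make up two kits from the stock in the drawer: one putlog coupler (either) and the T-bolt in the square tray, and the other coupler and the toe-board clip in the round pan, each lying flat on the floor the same way up as it was in the drawer. For the erector who collects them, set the spirit level block into the upper half of the sloped lane and let it slide down to rest flat against the stop. Leave the tube offcut where it is in the drawer.

Things in the scene. Friction and masses are not known exactly. Their poses are not given: they have to be found in the camera images.
- coupler_a_mid (a point): one of two alike bright zinc putlog couplers, 0.55 kg, 56 mm tall: upright eight-sided band 40 mm wide (y), 50 mm across, on a 66 x 48 x 6 mm foot, bolt lug on its +x side. Point: foot's centre in plan, 28 mm above its underside; y along the band's eye, z up. Grip the band's end faces (40 mm apart along y) near the top, at the point or up to 8 mm to its -x. Starts upright in the drawer
- coupler_b_mid (a point): one of two alike bright zinc putlog couplers, 0.55 kg, 56 mm tall: upright eight-sided band 40 mm wide (y), 50 mm across, on a 66 x 48 x 6 mm foot, bolt lug on its +x side. Point: foot's centre in plan, 28 mm above its underside; y along the band's eye, z up. Grip the band's end faces (40 mm apart along y) near the top, at the point or up to 8 mm to its -x. Starts upright in the drawer
- clip_mid (a point): orange plastic toe-board clip: a channel open at the top, 70 (x) x 34 (y) x 28 mm tall, two straight side walls with outer faces 34 mm apart along y, 0.06 kg. Point: its centre, half-way up (14 mm above its underside); z up. Starts standing on its base in the drawer
- tbolt_mid (a point): black forged T-bolt lying flat: 84 mm long along x, shank 14 mm in diameter with its axis 12 mm above the underside, T-head 14 x 42 x 24 mm tall at the -x end, nut 24 mm across near the +x end; bare shank from x = -28 to +24 mm; 0.16 kg. Point: middle of the length, on the shank axis; z up. Starts lying in the drawer
- level_mid (a point): chipped yellow steel spirit level block with a small green vial on top: 84 (x) x 36 (y) x 44 mm tall, 0.4 kg, smooth flat underside. Point: its centre, half-way up (22 mm); z up. Starts standing in the drawer
- offcut_mid (a point): dark steel tube offcut standing on end in the drawer among the stock: a ring 48 mm in outer diameter, 30 mm tall. Point: its centre, half-way up. Not part of any kit; it stays where it is.
- square_tray: square wooden kit tray fixed on the bench, 165 x 165 mm outside, 157 mm inside, floor 4 mm and rim 14 mm above the bench. Origin: underside centre; x and y along its sides, z up. It stands at one of four places left or right of the drawer
- round_pan: round steel kit pan fixed on the bench, 176 mm across at the rim, about 164 mm across inside at the floor, floor 4 mm and rim 10 mm above the bench. Origin: underside centre, z up. It stands at one of the same four places
- lane_load (a point): slippery steel flow lane at one of the same four places, falling 20 degrees away from the robot; 58 mm wide between 8 mm high lips, stop plate 30 mm high. Point: on the runway, mid upper half, 73 mm above the bench; x down the slope, y across, z square to the runway (frame pitched 20 degrees). Upper end x = -55 mm, stop face x = +155 mm. The block slides once let go; at the stop its centre is at x = +113
- drawer: open steel drawer, fixed, 250 (x) x 360 (y) mm inside; floor 10 mm, rim 41 mm above the bench. Origin: centre, at bench height. The six pieces stand in it in two rows of three, in any order, their x roughly away from the robot. A grey carcass 55 mm high begins just beyond its far side
There are look-alikes about, which are no part of the job. Leave any purple or white look-alike of the part that bears tbolt_mid alone. Leave any orange look-alike of the part that bears coupler_a_mid alone.

How it is judged:
By the outcome, as a careful person would: the job done as asked, in the order asked, and still so for the second after the job is handed in, with the robot touching nothing.
It also fails if it takes over 128 s, if anything falls off the work surface, if the arm or the gripper's body presses on something with over 40 N, if the wrist force passes 120 N, or if a joint passes its speed limit or range.

## Working session

There is one attempt and no reset: what is moved stays moved. The work goes in short steps, Python scripts to look and compute and a tool call to move; the robot and the scene stay as the last step left them, time stands still between calls to the robot, and variables do not carry over. Pictures are saved under pics/ and viewed, about 12 in all and at most 16, crops included, and the job is handed in when it is done.

Besides the shell and the picture viewer there is one more tool, called after ">>>" as name([rows], argument=value, ...), one row to a line, values as JSON. drive_tool: Moves the arm, as the interface text tells. Its arguments: {"type":"object","properties":{"deltas":{"type":"array"},"jaw":{"type":"number"},"force":{"type":"number"}},"required":["deltas"]}

```bash
ls; mkdir -p pics; cat > h.py <<'E'
import numpy as np, cv2
from rig import r, cams, job
def grab(n):
    p=cams.camera_params(n); im,d=cams.grab_frame(n); return im,d,p
def world(d,p):
    v,u=np.mgrid[0:d.shape[0],0:d.shape[1]]
    c=np.stack([(u-p['cx'])/p['fx']*d,(v-p['cy'])/p['fy']*d,d],-1)
    W=(c-np.array(p['t']))@np.array(p['R']); W[d<=0]=np.nan
    return W
def save(n,im): cv2.imwrite('pics/'+n+'.png',im[...,::-1])
E
python3 - <<'E'
from h import *
for n in('top','scene'):
    im,d,p=grab(n); save(n,im); np.savez(n+'.npz',im=im,d=d,W=world(d,p))
    print(n,p)
print(r.sense())
E
```

```text
pics
top {'fx': 483.6237917092365, 'fy': 483.6237917092365, 'cx': 325.5302709510769, 'cy': 201.84747987909407, 'R': array([[ 0.00430754, -0.99999001, -0.00119116],
       [-0.99213894, -0.00412473, -0.12507324],
       [ 0.12506708,  0.00172055, -0.9921468 ]]), 't': array([ -54.17457431,  531.77316897, 1163.96764361])}
scene {'fx': 515.0050153330469, 'fy': 515.0050153330469, 'cx': 321.8168560882259, 'cy': 213.18142877251864, 'R': array([[-0.41275479,  0.91084081, -0.00158212],
       [ 0.55041842,  0.24804179, -0.79719184],
       [-0.72572243, -0.32991558, -0.60372399]]), 't': array([ 260.76283216, -207.61704754, 1744.64031782])}
{'clock': 0.1, 'qpos': array([ 1.18657198e+00,  3.53581576e-01,  1.63404990e+00,  2.50347716e-05,
        1.15518697e+00, -2.43361128e-03]), 'qvel': array([ 2.05300883e-04, -3.57846543e-03,  3.50554932e-04, -3.06751493e-05,
       -9.97293563e-04,  1.19757923e-03]), 'joint_efforts': array([ 2.85950427e-04, -6.06350756e+01, -3.42821431e+01, -1.35329510e-04,
        3.91382622e-03,  3.83316956e-05]), 'eef_pos': array([232.72826808, 579.62677189, 247.63927992]), 'tcp_rot': array([-3.14036692e+00, -2.58741979e-05,  2.75979178e+00]), 'contact_force': array([ 0.06363127,  0.98776728, -0.38930401]), 'wrist_torque': array([-0.05378305,  0.04510854, -0.01017639]), 'opening': 1.0028137794310712}
```

View pics/top.png

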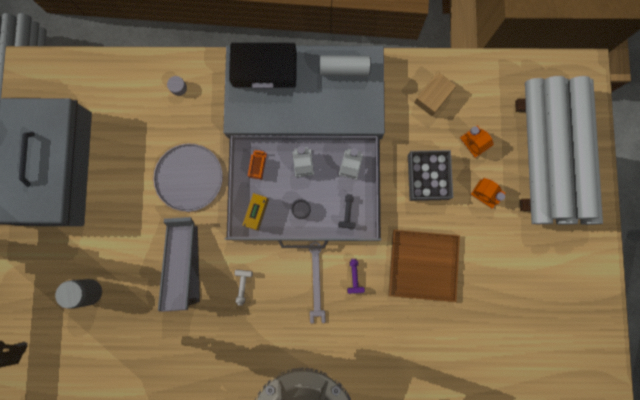

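View pics/scene.png

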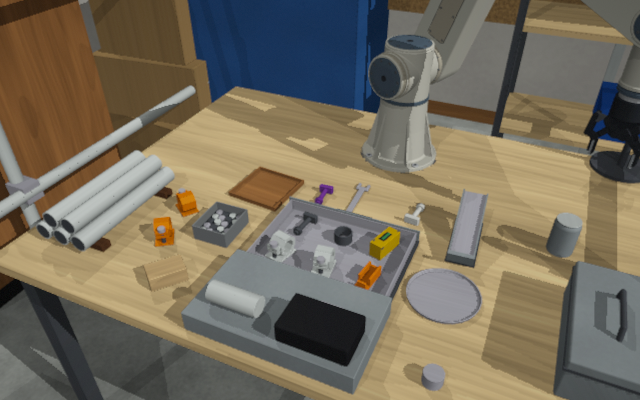

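The top view shows the drawer at (305,188). In it are the clip at (257,165), couplers at (303,162) and (350,164), the level at (255,212), the offcut at (301,209) and the black T-bolt at (348,211). The pan is at (190,178), the lane at (178,265) and the tray at (425,265).

Look-alikes: purple bolt (355,277), white bolt (242,287), orange couplers (478,140) and (487,192), all outside the drawer. I choose the drawer pieces and check them in one crop.

```bash
python3 - <<'E'
from h import *
z=np.load('top.npz'); im,d,W=z['im'],z['d'],z['W']
c=cv2.resize(im[130:245,225:385],None,fx=5,fy=5,interpolation=cv2.INTER_CUBIC); save('drawer',c)
# drawer objects: height above the floor
reg=np.zeros(d.shape,bool); reg[138:236,233:378]=1
print('floor z', np.nanmedian(W[225:233,320:335,2]))
m=(reg&(W[...,2]>17)).astype(np.uint8)
m&=(np.abs(W[...,2])<75).astype(np.uint8)
n,l,s,cc=cv2.connectedComponentsWithStats(m)
for i in range(1,n):
    if s[i,4]<40: continue
    k=l==i; P=W[k]; top=P[P[:,2]>np.percentile(P[:,2],95)-6]
    (cx,cy),(w,h),a=cv2.minAreaRect(P[:,:2].astype(np.float32))
    (tx,ty),(tw,th),ta=cv2.minAreaRect(top[:,:2].astype(np.float32))
    print(cc[i].round(),s[i,4],'zmax',P[:,2].max().round(1),'rect',np.round([cx,cy,w,h,a],1),'top',np.round([tx,ty,tw,th,ta],1),'mean',np.nanmean(P[:,:2],0).round(1))
def fit(box,name,zlo,zhi):
    v0,v1,u0,u1=box; P=W[v0:v1,u0:u1].reshape(-1,3); P=P[(P[:,2]>zlo)&(P[:,2]<zhi)]
    print(name,len(P),P.mean(0).round(1),[np.round(q,1) for q in cv2.minAreaRect(P[:,:2].astype(np.float32))])
fit((225,305,384,465),'tray',9,25)
fit((140,218,148,230),'pan',-5,20); 
fit((140,218,148,230),'panrim',7,14); 
P=W[215:312,155:205].reshape(-1,3);
for u,v in [(178,225),(178,240),(175,260),(174,275),(173,290),(173,300),(172,305),(180,220)]: print((u,v),W[v,u].round(1), end=' ')
E
```

```text
floor z 11.611210357763404
[278. 139.] 127 zmax 30.6 rect [695.1  65.5  35.7 243.7   8. ] top [694.8  64.6  30.7 242.5   7. ] mean [693.6  69.2]
[371. 173.] 305 zmax 47.0 rect [ 573.4 -124.1  248.3  119.8    0.8] top [ 570.9 -177.5    3.1  241.9   89.5] mean [ 606.9 -163.6]
[302. 161.] 487 zmax 74.8 rect [638.6   7.2  75.6  47.1   6.7] top [636.9   5.8  57.5  39.1   1.2] mean [629.3   5.3]
[351. 163.] 482 zmax 72.0 rect [ 635.7 -116.1   47.5   78.8   75.1] top [ 633.3 -115.    39.5   57.6   76.1] mean [ 625.9 -113.3]
[256. 164.] 298 zmax 44.3 rect [628.3 121.5  35.3  71.9  80.4] top [621.7 122.6  35.3  54.7  80.4] mean [626.4 121.7]
[255. 211.] 594 zmax 64.4 rect [507.7 125.1  45.1  85.9  72.4] top [506.2 120.9  36.4  85.5  72.8] mean [506. 119.]
[347. 213.] 280 zmax 40.3 rect [ 510.2 -111.6   41.1   86.2   76.1] top [ 508.6 -111.3   40.6   82.8   76.5] mean [ 504.8 -106.1]
[300. 208.] 139 zmax 47.1 rect [515.1   9.6  46.1  46.8   0.8] top [515.6   9.5  44.9  46.6   0.9] mean [516.   10.5]
tray 711 [ 378.6 -298.7   13.4] [array([ 378.7, -296.9]), array([165.8, 165.3]), np.float64(85.2)]
pan 6315 [595.1 298.7   4.5] [array([595.6, 300. ]), array([202.5, 217.3]), np.float64(0.1)]
panrim 1286 [600.2 300.7   9. ] [array([599.5, 296.2]), array([193.6, 210.3]), np.float64(4.4)]
(178, 225) [473.6 313.1  26.4] (178, 240) [436.2 309.6  32.8] (175, 260) [387.4 307.9  55.2] (174, 275) [352.2 304.9  67.7] (173, 290) [317.8 302.7  77.4] (173, 300) [295.7 298.7  86.9] (172, 305) [284.4 300.4  87.2] (180, 220) [484.  301.5  50.1]
```

View pics/drawer.png

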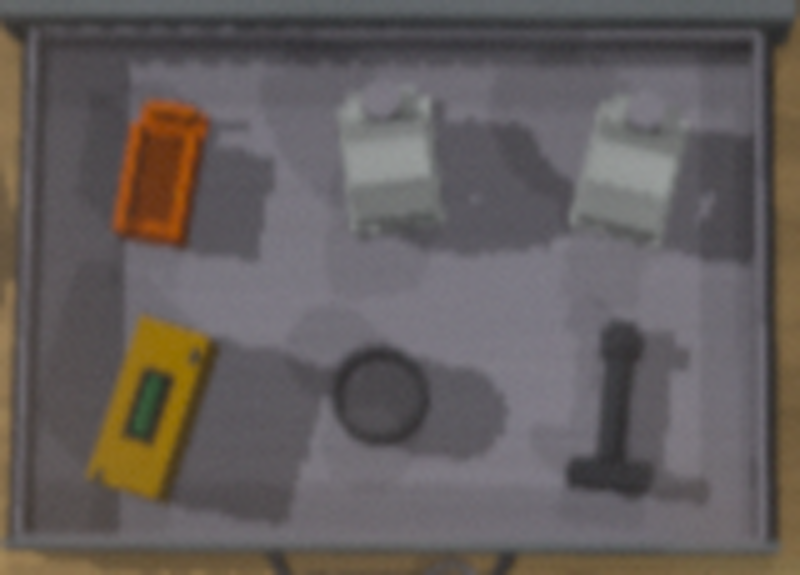

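```bash
cat >> h.py <<'E'
def rel(x,y,z,yaw,s=None):
    """remaining tool-frame shift (cm) and turn from measured pose to a tool-down pose"""
    s=s or r.sense(); p=s['eef_pos']; a=s['tcp_rot'][2]
    D=np.array([x,y,z])-p
    t=-((yaw-a+np.pi)%(2*np.pi)-np.pi)
    # shift expressed at the final yaw (turn first)
    return np.round([(np.cos(yaw)*D[0]+np.sin(yaw)*D[1])/10,(np.sin(yaw)*D[0]-np.cos(yaw)*D[1])/10,-D[2]/10,t],3)
E
python3 - <<'E'
from h import *
p=cams.camera_params('wrist'); C=-np.array(p['R']).T@p['t']
s=r.sense(); a=s['tcp_rot'][2]; D=C-s['eef_pos']
print(p,C, 'tool', np.cos(a)*D[0]+np.sin(a)*D[1], np.sin(a)*D[0]-np.cos(a)*D[1], -D[2], r.tcp_to_tips)
E
```

```text
{'fx': 339.6533587447317, 'fy': 339.6533587447317, 'cx': 314.2897298716368, 'cy': 198.44543306779832, 'R': array([[ 3.73223313e-01,  9.27741065e-01, -9.34988408e-04],
       [ 8.95658281e-01, -3.60053539e-01,  2.61070285e-01],
       [ 2.41868979e-01, -9.82749470e-02, -9.65319342e-01]]), 't': array([-623.51853004,  -32.89022999,  378.06586942])} [170.72765285 603.77590485 372.95797542] tool 66.53405055877961 -0.6906717270241813 -125.31869550124665 17.0
```

>>> drive_tool([
  [0, 0, -3.8, -0.095],
  [0, 0, -3.8, -0.095],
  [0, 0, -3.8, -0.095],
  [0, 0, -3.8, -0.097],
  [-1.85, -3.4, 0, 0],
  [-1.85, -3.4, 0, 0],
  [-1.85, -3.4, 0, 0],
  [-1.85, -3.4, 0, 0],
  [-1.85, -3.4, 0, 0],
  [-1.85, -3.4, 0, 0],
  [-1.85, -3.4, 0, 0],
  [-1.85, -3.4, 0, 0],
], jaw=0.3)

```text
clock: 1.1
eef_pos: [381.2, 306.2, 400.1]
tcp_rot: [-3.141, -0.0, -3.141]
contact_force: [0.6, 0.8, 0.4]
opening: 0.7
```

```bash
python3 - <<'E'
from h import *
im,d,p=grab('wrist'); save('w1',im); np.savez('w1.npz',im=im,d=d,W=world(d,p))
E
```

```text
(no output)
```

View pics/w1.png

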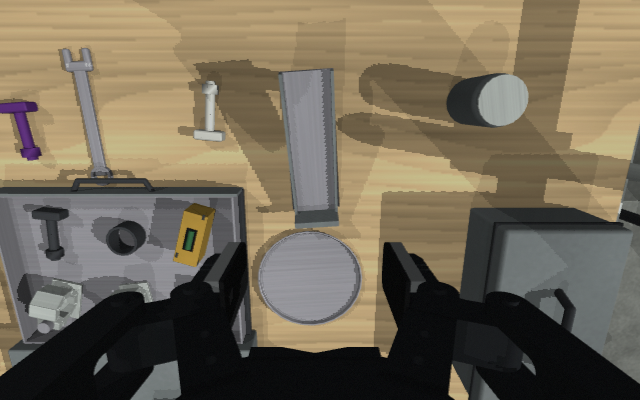

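>>> drive_tool([
  [-2, -3.5, 0, 0],
  [-2, -3.5, 0, 0],
  [-2, -3.5, 0, 0],
  [-2, -3.5, 0, 0],
  [-2, -3.5, 0, 0],
  [-2, -3.5, 0, 0],
  [-2, -3.5, 0, 0],
  [-2, -3.5, 0, 0],
  [-2, -3, 0.5, 0],
  [0, 0, 0, 0],
])

```text
clock: 1.98
eef_pos: [563.1, -6.9, 393.7]
tcp_rot: [-3.139, -0.001, 3.138]
contact_force: [-0.7, -0.3, -0.6]
opening: 0.701
```

The wrist view shows the lane (280–340, 70–225) falling away from the robot with its stop at (317,220). The pan is at (309,277), with the level and T-bolt in the drawer.

```bash
python3 - <<'E'
from h import *
im,d,p=grab('wrist'); save('w2',im); W2=world(d,p); np.savez('w2.npz',im=im,d=d,W=W2)
W=np.load('w1.npz')['W']
# lane runway plane
P=W[85:195,296:322].reshape(-1,3); P=P[~np.isnan(P).any(1)]
for _ in range(3):
    A=np.c_[P[:,:2],np.ones(len(P))]; c,*_=np.linalg.lstsq(A,P[:,2],rcond=None); e=P[:,2]-A@c; P=P[abs(e)<2.5*e.std()]
print('plane',c,'tilt',np.degrees(np.arctan(np.hypot(*c[:2]))),'dir',np.degrees(np.arctan2(-c[1],-c[0])),e.std())
# all lane points above bench -> rect
m=np.zeros(W.shape[:2],bool); m[60:228,270:348]=1
Q=W[m&(W[...,2]>15)]; Q=Q[~np.isnan(Q).any(1)]
print('lane rect',cv2.minAreaRect(Q[:,:2].astype(np.float32)))
# lips: points above plane 4..14
h=Q[:,2]-np.c_[Q[:,:2],np.ones(len(Q))]@c
L=Q[(h>4)&(h<12)]; ym=np.median(L[:,1])
for s in (1,-1):
    K=L[(s*(L[:,1]-300)>15)&(L[:,0]<450)]; print('lip',s,len(K),np.polyfit(K[:,0],K[:,1],1), np.polyval(np.polyfit(K[:,0],K[:,1],1),340))
S=Q[h>20]; print('stop',S.min(0),S.max(0))
print('load z=73 at y=300: x=',(73-c[2]-c[1]*300)/c[0])
# pan circle fit on rim
P=W[220:330,250:370].reshape(-1,3); P=P[(P[:,2]>6.5)&(P[:,2]<14)]
P=P[(np.hypot(P[:,0]-598,P[:,1]-299)>75)&(np.hypot(P[:,0]-598,P[:,1]-299)<95)]
for _ in range(3):
    a,*_=np.linalg.lstsq(np.c_[2*P[:,:2],np.ones(len(P))],(P[:,:2]**2).sum(1),rcond=None)
    R=np.sqrt(a[2]+a[0]**2+a[1]**2); e=np.hypot(P[:,0]-a[0],P[:,1]-a[1])-R; P=P[abs(e)<2*e.std()]
print('pan',a[:2],R,len(P))
E
```

```text
plane [-3.64179758e-01 -2.09750741e-02  1.96916116e+02] tilt 20.041124603565564 dir 3.2963309239052028 0.7868230582142564
lane rect ((380.19970703125, 302.40704345703125), (219.31532287597656, 66.07833862304688), 3.794179916381836)
lip 1 412 [6.60929809e-02 3.08204685e+02] 330.6762980276081
lip -1 423 [6.59038876e-02 2.46390605e+02] 268.7979266561048
stop [473.55759108 276.56390183  37.06291281] [489.71049812 341.29081484  49.1471403 ]
load z=73 at y=300: x= 322.9822389933823
pan [595.26032403 297.86082581] 85.46325510126502 662
```

View pics/w2.png

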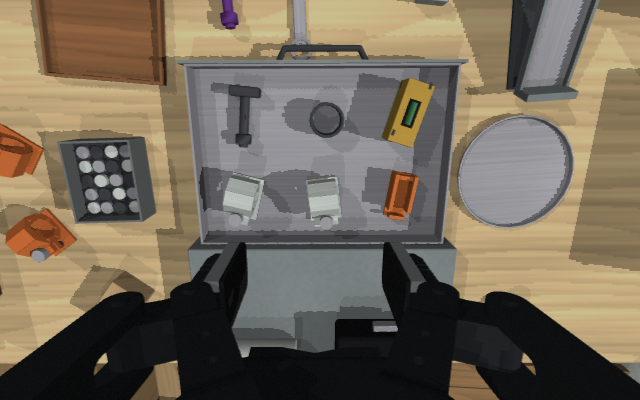

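The wrist view shows all six drawer pieces: T-bolt (243,115), offcut (326,118), level (410,113), couplers (243,195) and (323,198), clip (401,195). The couplers' lugs are on the far side (+x) and the bolt's head is on the near side (-x), as expected.

```bash
python3 - <<'E'
from h import *
W2=np.load('w2.npz')['W']; WT=np.load('top.npz')['W']
print('floor',np.nanmedian(W2[150:160,280:300,2]))
boxes2={'A':(172,225,300,348),'B':(168,226,215,270),'clip':(168,222,382,422),'tb':(80,152,222,266),'lv':(74,152,380,440),'off':(96,142,304,350)}
boxT={'A':(145,180,290,318),'B':(145,182,337,365),'clip':(148,182,245,270),'tb':(190,232,336,362),'lv':(190,232,240,272)}
sl={'A':[(58,70),(13,20)],'B':[(58,70),(13,20)],'clip':[(30,42),(14,42)],'tb':[(14,40)],'lv':[(48,60),(14,60)],'off':[(33,46)]}
def pr(nm,W,bx):
    for k,(v0,v1,u0,u1) in bx.items():
        Q=W[v0:v1,u0:u1].reshape(-1,3); Q=Q[~np.isnan(Q).any(1)]
        for a,b in sl[k]:
            P=Q[(Q[:,2]>a)&(Q[:,2]<b)]
            if len(P)<20: continue
            (x,y),(w,h),an=cv2.minAreaRect(P[:,:2].astype(np.float32))
            if w<h: w,h,an=h,w,an+90
            an=(an+90)%180-90
            print(nm,k,(a,b),len(P),'c',round(x,1),round(y,1),'LxW',round(w,1),round(h,1),'yaw',round(an,1),'zmed',np.median(P[:,2]).round(1))
pr('w2',W2,boxes2); pr('top',WT,boxT)
# T-bolt shank direction
for nm,W,b in(('w2',W2,boxes2['tb']),('top',WT,boxT['tb'])):
    v0,v1,u0,u1=b; Q=W[v0:v1,u0:u1].reshape(-1,3); Q=Q[(Q[:,2]>20)&(Q[:,2]<40)]
    x0=Q[:,0].min(); x1=Q[:,0].max()
    bins=[(x,Q[abs(Q[:,0]-x)<6,1].mean().round(1),(Q[abs(Q[:,0]-x)<6,1].min()+Q[abs(Q[:,0]-x)<6,1].max()).round(1)/2) for x in np.arange(x0+5,x1,10).round()]
    print(nm,x0,x1,bins)
# tray from w2 is cut; coupler lug etc
Q=W2[168:226,215:270].reshape(-1,3)
E
python3 - <<'E'
import sys;sys.path.insert(0,'.')
from h import *
im=cv2.imread('pics/w2.png'); cv2.imwrite('pics/w2c.png',cv2.resize(im[65:245,195:445],None,fx=3.2,fy=3.2,interpolation=cv2.INTER_CUBIC))
E
```

```text
floor 9.676644381555004
w2 A (58, 70) 839 c 631.8 5.6 LxW 53.8 40.0 yaw 7.4 zmed 65.2
w2 A (13, 20) 177 c 632.4 5.7 LxW 65.7 47.9 yaw 7.0 zmed 15.6
w2 B (58, 70) 883 c 630.4 -116.0 LxW 60.7 40.2 yaw -14.3 zmed 64.9
w2 B (13, 20) 211 c 628.7 -115.2 LxW 65.8 47.7 yaw -13.9 zmed 15.6
w2 clip (30, 42) 479 c 626.0 120.1 LxW 68.7 34.8 yaw -9.8 zmed 36.9
w2 clip (14, 42) 1130 c 627.0 120.2 LxW 70.6 35.0 yaw -9.1 zmed 27.4
w2 tb (14, 40) 894 c 510.1 -107.3 LxW 84.0 40.9 yaw -5.4 zmed 29.3
w2 lv (48, 60) 1804 c 504.4 120.5 LxW 85.8 37.1 yaw -16.9 zmed 53.9
w2 lv (14, 60) 2136 c 504.3 120.4 LxW 85.9 37.1 yaw -17.4 zmed 53.7
w2 off (33, 46) 322 c 513.8 9.1 LxW 47.1 45.7 yaw -0.4 zmed 39.5
top A (58, 70) 303 c 634.4 6.4 LxW 63.5 39.7 yaw 6.4 zmed 65.0
top A (13, 20) 200 c 636.5 4.7 LxW 88.2 69.1 yaw 0.4 zmed 15.0
top B (58, 70) 295 c 630.5 -114.4 LxW 63.3 39.5 yaw -14.1 zmed 65.5
top B (13, 20) 194 c 634.3 -115.0 LxW 93.8 68.9 yaw 0.0 zmed 15.2
top clip (30, 42) 156 c 628.9 121.4 LxW 69.0 35.1 yaw -9.0 zmed 37.4
top clip (14, 42) 445 c 629.3 122.5 LxW 86.3 61.3 yaw 0.8 zmed 19.7
top tb (14, 40) 
[... 614 characters left out ...]
0), np.float64(-109.3), np.float64(-109.95)), (np.float64(542.0), np.float64(-109.5), np.float64(-110.9)), (np.float64(552.0), np.float64(-109.7), np.float64(-109.7))]
top 469.607388310637 552.9955283356621 [(np.float64(475.0), np.float64(-104.1), np.float64(-103.7)), (np.float64(485.0), np.float64(-102.7), np.float64(-103.8)), (np.float64(495.0), np.float64(-105.5), np.float64(-106.45)), (np.float64(505.0), np.float64(-106.5), np.float64(-106.65)), (np.float64(515.0), np.float64(-106.9), np.float64(-106.65)), (np.float64(525.0), np.float64(-108.3), np.float64(-109.15)), (np.float64(535.0), np.float64(-109.5), np.float64(-110.2)), (np.float64(545.0), np.float64(-109.7), np.float64(-110.25))]
```

View pics/w2c.png

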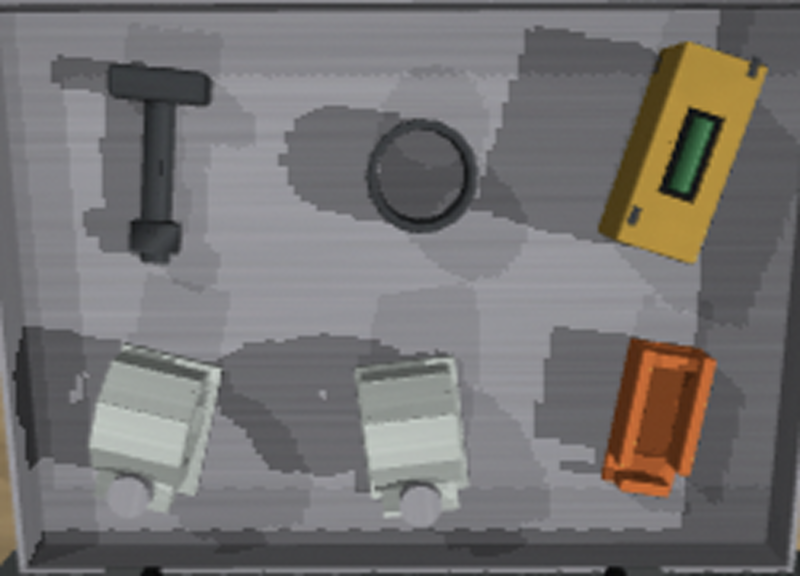

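The poses agree between the two cameras to about 2–3 mm, and the sizes match the description. First I hover above coupler B.

>>> drive_tool([
  [0, 0, 4, 0.12],
  [0, 0, 4, 0.121],
  [-2.15, -2.22, 2.6, 0],
  [-2.15, -2.22, 2.6, 0],
  [-2.15, -2.22, 2.6, 0],
  [-2.15, -2.22, 2.6, 0],
  [0, 0, 4, 0],
  [0, 0, 3, 0],
  [0, 0, 0, 0],
  [0, 0, 0, 0],
])

```text
clock: 2.87
eef_pos: [622.0, -107.6, 140.2]
tcp_rot: [-3.142, -0.004, 2.901]
contact_force: [1.4, 0.2, -0.1]
opening: 0.705
```

```bash
python3 - <<'E'
from h import *
print(rel(625.1,-114,54,np.pi-.244))
im,d,p=grab('wrist'); save('w3',im); W=world(d,p)
for z0,z1 in((60,70),(13,20)):
    m=(W[...,2]>z0)&(W[...,2]<z1)&(abs(W[...,0]-629)<45)&(abs(W[...,1]+115)<45)
    print(cv2.minAreaRect(W[m][:,:2].astype(np.float32)),m.sum())
E
```

```text
[-4.52e-01 -5.45e-01  8.62e+00  4.00e-03]
((632.0277099609375, -116.82427215576172), (40.01163101196289, 58.844688415527344), 76.19715118408203) 3873
((628.4231567382812, -115.80485534667969), (48.01524353027344, 65.42744445800781), 75.85893249511719) 312
```

View pics/w3.png

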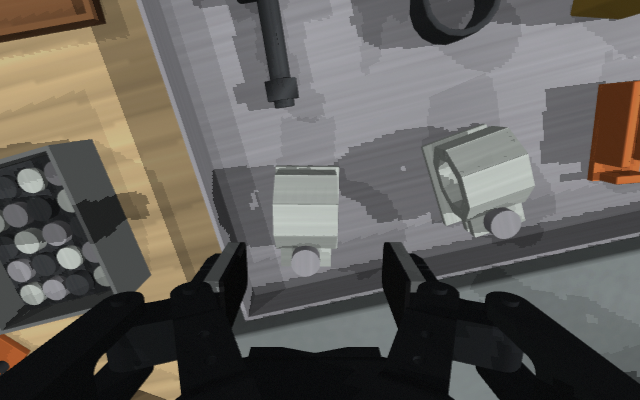

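Coupler B is at (306,210), square to the jaws, and the close measurement agrees at (628.5,-116). I lower and grip.

>>> drive_tool([
  [-0.25, -0.32, 1, 0],
  [-0.2, -0.3, 2, 0],
  [0, 0, 2.2, 0],
  [0, 0, 2.2, 0],
  [0, 0, 1.2, 0],
  [0, 0, 0, 0],
])

```text
clock: 3.42
eef_pos: [625.5, -115.4, 54.1]
tcp_rot: [-3.141, -0.002, 2.901]
contact_force: [-0.7, 0.2, 0.4]
opening: 0.695
```

>>> drive_tool([
  [0, 0, 0, 0],
  [0, 0, 0, 0],
  [0, 0, 0, 0],
  [0, 0, 0, 0],
], jaw=1, force=60)

```text
clock: 3.75
eef_pos: [627.5, -115.8, 57.1]
tcp_rot: [3.141, 0.003, 2.901]
contact_force: [-1.3, 2.5, 7.2]
opening: 0.454
```

>>> drive_tool([
  [0, 0, -1.5, 0],
  [0, 0, -3, 0],
  [0, 0, -3.5, -0.08],
  [0, 0, -2, -0.077],
  [2.8, -2, 0, 0],
  [2.8, -2, 0, 0],
  [2.8, -2, 0, 0],
  [2.8, -2, 0, 0],
  [2.8, -2, 0, 0],
  [2.8, -2, 0, 0],
  [2.8, -2, 0, 0],
  [2.8, -2, 0, 0],
])

```text
clock: 4.75
eef_pos: [387.7, -256.8, 155.3]
tcp_rot: [-3.141, -0.0, 3.058]
contact_force: [0.3, -1.6, -5.2]
opening: 0.458
```

>>> drive_tool([
  [1, -0.6, 1, 0],
  [0, 0, 2, 0],
  [0, 0, 2, 0],
  [0, 0, 0, 0],
  [0, 0, 0, 0],
])

```text
clock: 5.17
eef_pos: [378.2, -261.1, 104.9]
tcp_rot: [3.14, -0.002, 3.058]
contact_force: [1.1, -1.0, -5.4]
opening: 0.454
```

```bash
python3 - <<'E'
from h import *
im,d,p=grab('wrist'); save('w4',im); W=world(d,p); np.savez('w4.npz',W=W,im=im)
print(r.sense()['eef_pos'],r.sense()['opening'])
m=(W[...,2]>10)&(W[...,2]<19)&(abs(W[...,0]-378)<100)&(abs(W[...,1]+297)<100)
print(cv2.minAreaRect(W[m][:,:2].astype(np.float32)),m.sum())
E
```

```text
[ 379.13374541 -261.55453817  105.68012581] 0.4549141577744662
((376.7713317871094, -298.71405029296875), (166.0027313232422, 165.04794311523438), 85.15276336669922) 5010
```

View pics/w4.png

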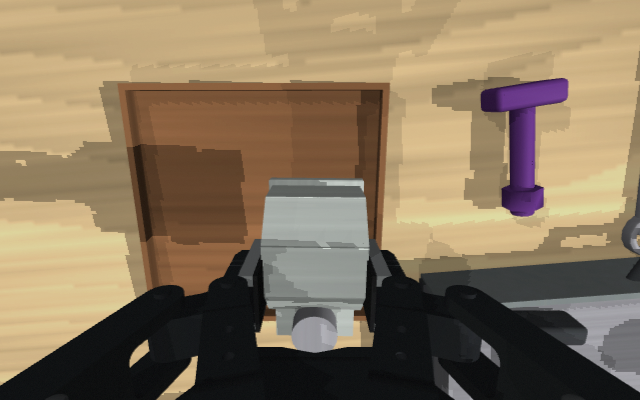

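Coupler B is held square (315,245), above the +y half of the tray, and the tray centre re-measures as (377,-298.5). I lower to the floor.

>>> drive_tool([
  [0, -0.1, 2, 0],
  [0, 0, 2, 0],
  [0, 0, 1, 0],
  [0, 0, 0.2, 0],
  [0, 0, 0.1, 0],
  [0, 0, 0, 0],
])

```text
clock: 5.72
eef_pos: [379.6, -262.9, 53.0]
tcp_rot: [-3.141, 0.001, 3.058]
contact_force: [0.3, 0.3, -5.4]
opening: 0.453
```

>>> drive_tool([
  [0, 0, 0.1, 0],
  [0, 0, 0.1, 0],
  [0, 0, 0.1, 0],
  [0, 0, 0, 0],
])

```text
clock: 6.05
eef_pos: [379.8, -262.9, 50.9]
tcp_rot: [-3.141, 0.001, 3.058]
contact_force: [-3.1, 3.7, 16.7]
opening: 0.459
```

>>> drive_tool([
  [0, 0, -0.1, 0],
  [0, 0, 0, 0],
])

```text
clock: 6.22
eef_pos: [379.6, -262.9, 51.1]
tcp_rot: [-3.141, 0.001, 3.058]
contact_force: [0.3, 2.1, 6.4]
opening: 0.46
```

>>> drive_tool([
  [0, 0, 0, 0],
  [0, 0, 0, 0],
  [0, 0, 0, 0],
], jaw=0.35)

```text
clock: 6.47
eef_pos: [379.3, -262.8, 50.4]
tcp_rot: [-3.141, 0.001, 3.058]
contact_force: [-0.1, 0.2, 0.2]
opening: 0.651
```

>>> drive_tool([
  [0, 0, -2, 0],
  [0, 0, -3.5, 0],
  [0, 0, -3.5, 0],
  [-1, 1.5, 0, 0],
  [-2.5, 3, 0, 0],
  [-2.5, 3, 0, 0],
  [-2.5, 3, 0, 0],
  [-2.5, 3, 0, 0],
  [-2, 2, 0, 0],
  [0, 0, 0, 0],
])

```text
clock: 7.3
eef_pos: [525.8, -116.1, 140.7]
tcp_rot: [3.141, 0.004, 3.061]
contact_force: [0.4, 0.3, -0.0]
opening: 0.653
```

```bash
python3 - <<'E'
from h import *
print(rel(510,-107.5,130,np.pi-.095))
E
```

```text
[1.654 0.709 1.072 0.014]
```

>>> drive_tool([
  [1.1, 0.38, 1.5, 0.014],
  [1.05, 0.35, 3, 0],
  [0, 0, 2.5, 0],
  [0, 0, 0, 0],
  [0, 0, 0, 0],
], jaw=0.55)

```text
clock: 7.72
eef_pos: [499.9, -109.9, 69.7]
tcp_rot: [3.141, -0.003, 3.044]
contact_force: [0.1, -0.3, 0.6]
opening: 0.455
```

```bash
python3 - <<'E'
from h import *
im,d,p=grab('wrist'); save('w5',im); W=world(d,p); np.savez('w5.npz',W=W,im=im)
s=r.sense();print(s['eef_pos'],s['tcp_rot'][2],rel(505,-107,31,np.pi-.095))
m=(W[...,2]>15)&(W[...,2]<40)&(abs(W[...,0]-510)<48)&(abs(W[...,1]+107)<30)
print(cv2.minAreaRect(W[m][:,:2].astype(np.float32)),m.sum())
Q=W[m]
for x in range(485,540,8):
    k=abs(Q[:,0]-x)<3
    if k.sum(): print(x,Q[k,1].min().round(1),Q[k,1].max().round(1),Q[k,2].max().round(1))
E
```

```text
[ 501.15346219 -110.17498877   70.79572916] 3.043530684360007 [-3.53e-01  3.53e-01  3.98e+00 -3.00e-03]
((509.9485168457031, -108.18952178955078), (42.053836822509766, 84.54231262207031), 84.96961212158203) 5983
485 -113.2 -86.4 34.1
493 -114.1 -100.1 30.4
501 -114.7 -100.7 30.0
509 -115.1 -101.5 29.6
517 -115.9 -102.1 29.8
525 -116.7 -102.8 29.6
533 -121.0 -100.4 33.9
```

View pics/w5.png

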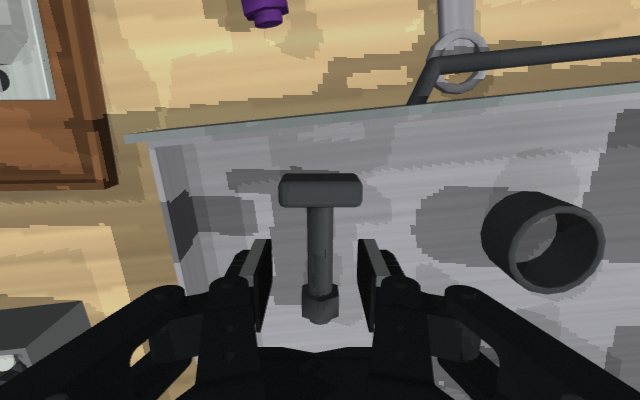

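The T-bolt (320,250) lies between the pads, with its shank centre at y=-107.9 at x=505. I lower and grip.

>>> drive_tool([
  [-0.35, 0.25, 1.5, 0],
  [0, 0, 1.5, 0],
  [0, 0, 0.9, 0],
  [0, 0, 0, 0],
  [0, 0, 0, 0],
])

```text
clock: 8.18
eef_pos: [505.0, -107.9, 32.0]
tcp_rot: [-3.142, 0.0, 3.044]
contact_force: [0.1, 0.2, 0.6]
opening: 0.449
```

>>> drive_tool([
  [0, 0, 0, 0],
  [0, 0, 0, 0],
  [0, 0, 0, 0],
  [0, 0, 0, 0],
], jaw=1, force=50)

```text
clock: 8.52
eef_pos: [505.2, -107.9, 32.4]
tcp_rot: [-3.141, 0.002, 3.044]
contact_force: [-1.1, -0.1, 5.7]
opening: 0.139
```

>>> drive_tool([
  [0, 0, -1.5, 0],
  [0, 0, -3, -0.014],
  [0, 0, -3.3, 0],
  [1.46, -2.98, 0, 0],
  [1.46, -2.98, 0, 0],
  [1.46, -2.98, 0, 0],
  [1.46, -2.98, 0, 0],
  [1.46, -2.98, 0, 0],
  [1.46, -2.98, 0, 0],
  [1.46, -2.98, 0, 0],
  [1.46, -2.98, 0, 0],
  [0, 0, 0, 0],
])

```text
clock: 9.52
eef_pos: [366.2, -339.6, 110.1]
tcp_rot: [-3.139, 0.001, 3.055]
contact_force: [0.2, 0.9, -0.6]
opening: 0.135
```

```bash
python3 - <<'E'
from h import *
print(rel(368.8,-336,26.4,np.pi-.084),r.sense()['opening'],r.sense()['contact_force'])
E
```

```text
[-2.270e-01  3.830e-01  8.366e+00 -2.000e-03] 0.13536287608328038 [ 0.17538535  0.85029889 -0.6147242 ]
```

>>> drive_tool([
  [-0.2, 0.35, 2.5, 0],
  [0, 0, 2.5, 0],
  [0, 0, 2, 0],
  [0, 0, 1, 0],
  [0, 0, 0.2, 0],
  [0, 0, 0.1, 0],
  [0, 0, 0, 0],
])

```text
clock: 10.1
eef_pos: [370.5, -331.9, 26.8]
tcp_rot: [3.141, -0.0, 3.058]
contact_force: [0.8, 1.0, -1.1]
opening: 0.135
```

>>> drive_tool([
  [0, 0, 0.1, 0],
  [0, 0, 0, 0],
])

```text
clock: 10.27
eef_pos: [371.0, -332.4, 26.4]
tcp_rot: [-3.141, 0.001, 3.058]
contact_force: [-1.9, 2.0, 5.5]
opening: 0.138
```

>>> drive_tool([
  [0, 0, 0, 0],
  [0, 0, 0, 0],
  [0, 0, 0, 0],
], jaw=0.65)

```text
clock: 10.52
eef_pos: [370.9, -332.4, 25.7]
tcp_rot: [-3.141, 0.001, 3.058]
contact_force: [-0.8, -0.8, 0.6]
opening: 0.35
```

>>> drive_tool([
  [0, 0, -2, 0],
  [0, 0, -3.5, 0],
  [0, 0, -3.8, 0],
  [0, 0, -3, 0],
  [0, 0, 0, 0],
])

```text
clock: 10.93
eef_pos: [373.1, -334.5, 154.0]
tcp_rot: [-3.136, 0.007, 3.058]
contact_force: [0.1, -0.5, 0.8]
opening: 0.349
```

```bash
python3 - <<'E'
from h import *
im,d,p=grab('wrist'); save('w6',im); W=world(d,p)
print(r.sense()['eef_pos'],rel(628.5,5.5,150,np.pi+.122))
E
```

```text
[ 372.26882134 -333.70384954  151.60739449] [-29.561  30.55    0.161  -0.206]
```

View pics/w6.png

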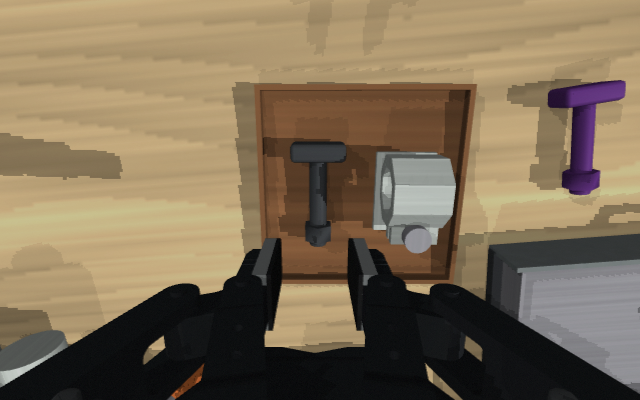

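The tray kit lies flat: T-bolt at (318,195), coupler upright at (415,195), both inside the walls. Now coupler A.

>>> drive_tool([
  [0, 0, 0, -0.103],
  [0, 0, 0, -0.103],
  [-2.8, 2.9, 0, 0],
  [-2.8, 2.9, 0, 0],
  [-2.8, 2.9, 0, 0],
  [-2.8, 2.9, 0, 0],
  [-2.8, 2.9, 0, 0],
  [-2.8, 2.9, 0, 0],
  [-2.8, 2.9, 0, 0],
  [-2.8, 2.9, 0, 0],
  [-2.8, 2.9, 0, 0],
  [-2.8, 2.9, 0, 0],
], jaw=0.3)

```text
clock: 11.98
eef_pos: [613.3, -8.2, 146.9]
tcp_rot: [3.141, -0.002, -3.019]
contact_force: [0.1, -1.4, -0.3]
opening: 0.697
```

>>> drive_tool([
  [-0.8, 0.8, 0.5, 0],
  [0, 0, 0, 0],
  [0, 0, 0, 0],
])

```text
clock: 12.23
eef_pos: [618.9, -1.0, 141.6]
tcp_rot: [3.142, -0.003, -3.018]
contact_force: [0.1, -1.3, 0.1]
opening: 0.699
```

```bash
python3 - <<'E'
from h import *
im,d,p=grab('wrist'); W=world(d,p); save('w7',im)
s=r.sense();print(s['eef_pos'],s['opening'],rel(628.5,5.2,54,np.pi+.122))
for z0,z1 in((60,70),(13,20)):
    m=(W[...,2]>z0)&(W[...,2]<z1)&(abs(W[...,0]-632)<45)&(abs(W[...,1]-6)<45)
    print(cv2.minAreaRect(W[m][:,:2].astype(np.float32)),m.sum())
E
```

```text
[618.6039064   -1.85882763 142.04579972] 0.6978847382742126 [-1.068e+00  5.800e-01  8.805e+00  1.000e-03]
((636.017822265625, 5.837985992431641), (58.9489631652832, 40.059814453125), 6.669311046600342) 3753
((632.4125366210938, 5.370716094970703), (65.60537719726562, 48.04474639892578), 6.557623863220215) 335
```

>>> drive_tool([
  [-0.5, 0.3, 1, 0],
  [-0.5, 0.3, 2, 0],
  [0, 0, 2.3, 0],
  [0, 0, 2.3, 0],
  [0, 0, 1.2, 0],
  [0, 0, 0, 0],
  [0, 0, 0, 0],
])

```text
clock: 12.87
eef_pos: [628.7, 5.2, 54.9]
tcp_rot: [3.141, -0.001, -3.02]
contact_force: [0.5, 0.5, 0.5]
opening: 0.698
```

>>> drive_tool([
  [0, 0, 0, 0],
  [0, 0, 0, 0],
  [0, 0, 0, 0],
  [0, 0, 0, 0],
], jaw=1, force=60)

```text
clock: 13.2
eef_pos: [630.3, 5.5, 56.9]
tcp_rot: [-3.141, 0.003, -3.019]
contact_force: [-1.0, -3.7, 6.5]
opening: 0.453
```

>>> drive_tool([
  [0, 0, -1.5, 0],
  [0, 0, -3, 0],
  [0, 0, -3, 0.122],
  [0.41, 3.65, 0, 0],
  [0.41, 3.65, 0, 0],
  [0.41, 3.65, 0, 0],
  [0.41, 3.65, 0, 0],
  [0.41, 3.65, 0, 0],
  [0.41, 3.65, 0, 0],
  [0.41, 3.65, 0, 0],
  [0.41, 3.65, 0, 0],
  [0.41, 3.65, 0, 0],
])

```text
clock: 14.2
eef_pos: [591.0, 336.0, 129.8]
tcp_rot: [-3.141, -0.001, -3.141]
contact_force: [0.8, -0.4, -5.8]
opening: 0.453
```

>>> drive_tool([
  [0, 0, 1, 0],
  [0, 0, 1.5, 0],
  [0, 0, 0, 0],
  [0, 0, 0, 0],
])

```text
clock: 14.53
eef_pos: [590.9, 333.7, 104.0]
tcp_rot: [-3.14, -0.003, -3.141]
contact_force: [-0.5, -0.6, -7.3]
opening: 0.459
```

```bash
python3 - <<'E'
from h import *
im,d,p=grab('wrist'); W=world(d,p); save('w8',im)
s=r.sense();print(s['eef_pos'],s['opening'],s['contact_force'],rel(593,334,51,np.pi))
E
```

```text
[591.76545977 333.84057645 104.96469241] 0.456351661740608 [ 0.58881572 -0.20050206 -6.11299902] [-0.123  0.016  5.396 -0.   ]
```

View pics/w8.png

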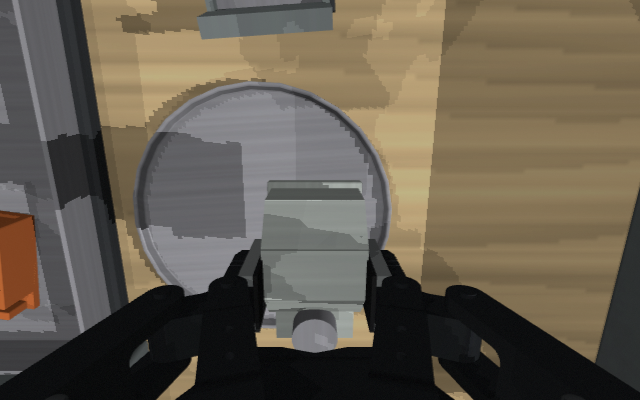

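Coupler A is held square at (315,245), over the +y half of the pan (circle centred at about (262,205)). Lowering.

>>> drive_tool([
  [-0.1, 0, 2, 0],
  [0, 0, 2, 0],
  [0, 0, 1, 0],
  [0, 0, 0.2, 0],
  [0, 0, 0.1, 0],
  [0, 0, 0, 0],
])

```text
clock: 15.08
eef_pos: [593.9, 334.5, 53.2]
tcp_rot: [3.141, 0.001, 3.141]
contact_force: [-0.1, -0.2, -6.3]
opening: 0.455
```

>>> drive_tool([
  [0, 0, 0.1, 0],
  [0, 0, 0, 0],
])

```text
clock: 15.25
eef_pos: [593.9, 334.7, 52.3]
tcp_rot: [3.141, 0.001, -3.141]
contact_force: [-0.0, 0.3, -6.8]
opening: 0.457
```

>>> drive_tool([
  [0, 0, 0.1, 0],
  [0, 0, 0.05, 0],
  [0, 0, 0, 0],
])

```text
clock: 15.5
eef_pos: [593.7, 334.7, 50.9]
tcp_rot: [3.141, 0.001, -3.141]
contact_force: [-1.6, -2.2, 3.9]
opening: 0.456
```

>>> drive_tool([
  [0, 0, 0, 0],
  [0, 0, 0, 0],
  [0, 0, 0, 0],
], jaw=0.35)

```text
clock: 15.75
eef_pos: [593.7, 334.7, 50.2]
tcp_rot: [3.141, 0.001, -3.141]
contact_force: [0.2, -0.4, -0.1]
opening: 0.649
```

>>> drive_tool([
  [0, 0, -2, 0],
  [0, 0, -3.5, 0.08],
  [0, 0, -3.5, 0.083],
  [-1.12, -3.43, 0, 0],
  [-1.12, -3.43, 0, 0],
  [-1.12, -3.43, 0, 0],
  [-1.12, -3.43, 0, 0],
  [-1.12, -3.43, 0, 0],
  [-1.12, -3.43, 0, 0],
  [0, 0, 2, 0],
  [0, 0, 0, 0],
])

```text
clock: 16.67
eef_pos: [625.2, 118.2, 117.6]
tcp_rot: [-3.141, -0.003, 2.976]
contact_force: [-1.0, 1.5, -0.7]
opening: 0.65
```

```bash
python3 - <<'E'
from h import *
im,d,p=grab('wrist'); W=world(d,p); save('w9',im)
s=r.sense();print(s['eef_pos'],s['opening'],rel(627,120.3,31,np.pi-.163))
for z0,z1 in((32,44),(14,42)):
    m=(W[...,2]>z0)&(W[...,2]<z1)&(abs(W[...,0]-627)<48)&(abs(W[...,1]-120)<30)
    print(cv2.minAreaRect(W[m][:,:2].astype(np.float32)),m.sum())
E
```

```text
[625.22252468 119.50044959 118.53890698] 0.6515960193063115 [-1.620e-01  1.080e-01  8.754e+00 -2.000e-03]
((620.1041259765625, 121.3941421508789), (34.06952667236328, 56.38368225097656), 81.26567077636719) 1787
((627.0091552734375, 120.3249740600586), (34.034034729003906, 70.5308609008789), 81.11128997802734) 5062
```

View pics/w9.png

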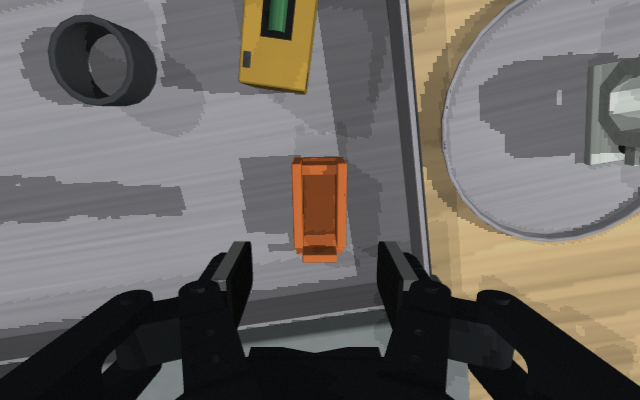

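The clip is at (319,208), square to the jaws, at (627,120.3) as before. I lower and grip lightly.

>>> drive_tool([
  [-0.15, 0.1, 2, 0],
  [0, 0, 2.5, 0],
  [0, 0, 2.5, 0],
  [0, 0, 1.7, 0],
  [0, 0, 0, 0],
  [0, 0, 0, 0],
])

```text
clock: 17.22
eef_pos: [627.4, 122.3, 32.7]
tcp_rot: [-3.141, -0.001, 2.98]
contact_force: [0.1, 0.0, 1.0]
opening: 0.654
```

>>> drive_tool([
  [0, 0, 0, 0],
  [0, 0, 0, 0],
  [0, 0, 0, 0],
  [0, 0, 0, 0],
], jaw=1, force=25)

```text
clock: 17.55
eef_pos: [629.1, 121.8, 34.6]
tcp_rot: [3.14, 0.003, 2.979]
contact_force: [-1.0, 1.7, 7.4]
opening: 0.393
```

>>> drive_tool([
  [0, 0, -1.5, 0],
  [0, 0, -3, -0.08],
  [0, 0, -3.5, -0.083],
  [0.8, 3.5, 0, 0],
  [0.8, 3.5, 0, 0],
  [0.8, 3.5, 0, 0],
  [0.8, 3.5, 0, 0],
  [0, 0, 0, 0],
  [0, 0, 0, 0],
])

```text
clock: 18.3
eef_pos: [595.4, 263.0, 113.5]
tcp_rot: [3.141, 0.001, -3.138]
contact_force: [1.2, -0.9, -0.7]
opening: 0.394
```

```bash
python3 - <<'E'
from h import *
im,d,p=grab('wrist'); W=world(d,p); save('w10',im)
s=r.sense();print(s['eef_pos'],s['opening'],s['contact_force'],rel(597,261,29,np.pi))
P=W[(W[...,2]>6.5)&(W[...,2]<14)]; rr=np.hypot(P[:,0]-595,P[:,1]-298); P=P[(rr>76)&(rr<95)]
for _ in range(3):
    a,*_=np.linalg.lstsq(np.c_[2*P[:,:2],np.ones(len(P))],(P[:,:2]**2).sum(1),rcond=None)
    R=np.sqrt(a[2]+a[0]**2+a[1]**2); e=np.hypot(P[:,0]-a[0],P[:,1]-a[1])-R; P=P[abs(e)<2*e.std()]
print('pan',a[:2],R,len(P))
m=(W[...,2]>7)&(W[...,2]<14)&(np.hypot(W[...,0]-595,W[...,1]-298)<75)&(W[...,1]>298)
print('foot',cv2.minAreaRect(W[m][:,:2].astype(np.float32)))
E
```

```text
[595.70595203 261.58562875 113.24673386] 0.3936341720197068 [ 0.07019998 -0.24289934 -0.25606389] [-1.290e-01 -5.900e-02  8.425e+00  2.000e-03]
pan [595.85094732 297.6095111 ] 85.24013557699 3372
foot ((596.2469482421875, 333.6607360839844), (47.498207092285156, 65.94869995117188), 89.90665435791016)
```

View pics/w10.png

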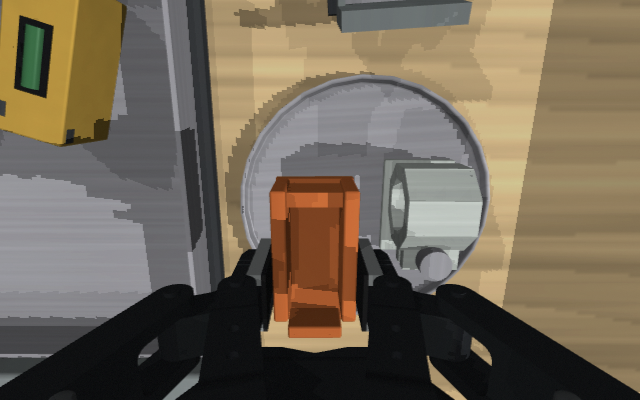

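The clip is held level at (315,250). Coupler A stands flat in the pan at (435,215), with its foot centred at (596,334). The pan centre re-measures as (596,298), so I lower.

>>> drive_tool([
  [0, 0, 2.5, 0],
  [0, 0, 2.5, 0],
  [0, 0, 2, 0],
  [0, 0, 1, 0],
  [0, 0, 0.2, 0],
  [0, 0, 0.1, 0],
  [0, 0, 0, 0],
  [0, 0, 0, 0],
])

```text
clock: 19.02
eef_pos: [596.8, 261.3, 31.1]
tcp_rot: [3.141, 0.002, 3.141]
contact_force: [-0.0, 0.6, 0.2]
opening: 0.399
```

>>> drive_tool([
  [0, 0, 0.1, 0],
  [0, 0, 0, 0],
])

```text
clock: 19.18
eef_pos: [596.3, 261.4, 29.6]
tcp_rot: [3.141, 0.001, -3.141]
contact_force: [0.0, 0.1, -1.1]
opening: 0.393
```

>>> drive_tool([
  [0, 0, 0.1, 0],
  [0, 0, 0.05, 0],
  [0, 0, 0, 0],
])

```text
clock: 19.43
eef_pos: [596.2, 261.4, 28.6]
tcp_rot: [3.141, 0.001, -3.141]
contact_force: [-2.7, -2.3, 9.7]
opening: 0.395
```

>>> drive_tool([
  [0, 0, 0, 0],
  [0, 0, 0, 0],
  [0, 0, 0, 0],
], jaw=0.48)

```text
clock: 19.68
eef_pos: [595.9, 261.0, 27.4]
tcp_rot: [-3.141, 0.0, -3.141]
contact_force: [0.9, -2.5, 1.7]
opening: 0.52
```

>>> drive_tool([
  [0, 0, -2, 0],
  [0, 0, -3.5, 0],
  [0, 0, -3.5, 0.1],
  [0, 0, -1, 0.1],
  [0, 0, 0, 0.1],
  [1.02, -3.4, 0, 0],
  [1.02, -3.4, 0, 0],
  [1.02, -3.4, 0, 0],
  [1.02, -3.4, 0, 0],
  [0.55, -2.6, 0, 0],
  [0, 0, 0, 0],
])

```text
clock: 20.6
eef_pos: [500.0, 116.7, 126.7]
tcp_rot: [-3.139, -0.003, 2.84]
contact_force: [-0.3, 0.6, 0.2]
opening: 0.519
```

>>> drive_tool([
  [0, 0, 0, 0],
  [0, 0, 0, 0],
], jaw=0.32)

```text
clock: 20.77
eef_pos: [504.5, 120.4, 127.6]
tcp_rot: [3.141, 0.001, 2.841]
contact_force: [0.8, 0.2, 0.6]
opening: 0.679
```

```bash
python3 - <<'E'
from h import *
im,d,p=grab('wrist'); W=world(d,p); save('w11',im)
s=r.sense();print(s['eef_pos'],s['opening'],rel(504.5,120.5,45,np.pi-.30))
m=(W[...,2]>48)&(W[...,2]<62)&(abs(W[...,0]-504)<55)&(abs(W[...,1]-120)<40)
print(cv2.minAreaRect(W[m][:,:2].astype(np.float32)),m.sum(),np.median(W[m][:,2]))
E
```

```text
[504.67748023 120.75145366 127.50169995] 0.6779825699265057 [ 0.01  -0.029  8.25   0.   ]
((504.35028076171875, 120.14911651611328), (36.30849838256836, 86.1313247680664), 73.0033950805664) 7490 53.80620241688443
```

>>> drive_tool([
  [0, 0, 2, 0],
  [0, 0, 2.5, 0],
  [0, 0, 2.3, 0],
  [0, 0, 1.3, 0],
  [0, 0, 0, 0],
  [0, 0, 0, 0],
])

```text
clock: 21.32
eef_pos: [503.8, 120.8, 45.7]
tcp_rot: [-3.141, -0.001, 2.843]
contact_force: [-0.0, 0.8, 0.5]
opening: 0.681
```

>>> drive_tool([
  [0, 0, 0, 0],
  [0, 0, 0, 0],
  [0, 0, 0, 0],
  [0, 0, 0, 0],
], jaw=1, force=45)

```text
clock: 21.65
eef_pos: [504.8, 120.6, 47.5]
tcp_rot: [3.14, 0.002, 2.842]
contact_force: [-0.2, 2.0, 6.3]
opening: 0.41
```

>>> drive_tool([
  [0, 0, -1.5, 0],
  [0, 0, -3.5, 0],
  [0, 0, -3.9, -0.121],
  [0, 0, -3.9, -0.121],
  [0, 0, 0, -0.122],
  [2.43, 2.7, 0, 0],
  [2.43, 2.7, 0, 0],
  [2.43, 2.7, 0, 0],
  [2.43, 2.7, 0, 0],
  [2.43, 2.7, 0, 0],
  [2.43, 2.7, 0, 0],
  [2.43, 2.7, 0, 0],
])

```text
clock: 22.65
eef_pos: [320.1, 298.2, 174.3]
tcp_rot: [-3.141, -0.0, -3.078]
contact_force: [1.4, 0.8, -4.8]
opening: 0.414
```

>>> drive_tool([
  [0, 0, 1, 0],
  [0, 0, 1, 0],
  [0, 0, 0, 0],
])

```text
clock: 22.9
eef_pos: [320.7, 296.8, 152.6]
tcp_rot: [-3.139, -0.002, -3.076]
contact_force: [-0.4, 0.2, -5.4]
opening: 0.414
```

```bash
python3 - <<'E'
from h import *
im,d,p=grab('wrist'); W=world(d,p); save('w12',im); np.savez('w12.npz',W=W,im=im)
s=r.sense();print(s['eef_pos'],s['tcp_rot'],s['opening'],s['contact_force'],rel(325,298.8,126,np.pi+.064))
E
```

```text
[321.33844047 296.63144987 153.25274141] [-3.13965198e+00 -1.94300071e-03 -3.07738871e+00] 0.4083106025824065 [ 0.2973766  -0.11891954 -5.24174387] [-0.379  0.193  2.725  0.   ]
```

View pics/w12.png

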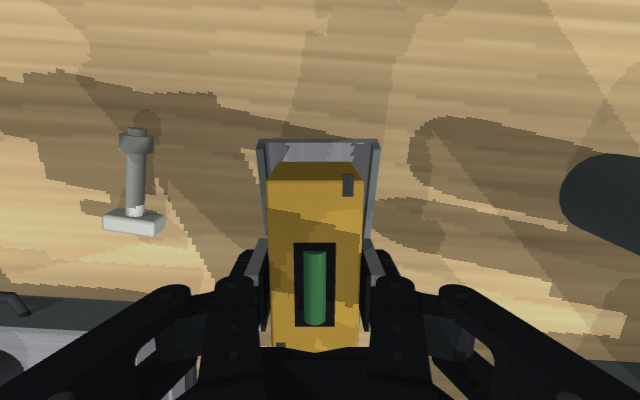

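The level (314,255) is centred between the lane lips (260–378) and aligned with them. I lower it to touch on its uphill edge.

>>> drive_tool([
  [-0.35, 0.2, 1, 0],
  [0, 0, 1, 0],
  [0, 0, 0.4, 0],
  [0, 0, 0, 0],
  [0, 0, 0, 0],
])

```text
clock: 23.37
eef_pos: [325.3, 299.4, 129.8]
tcp_rot: [-3.141, -0.001, -3.078]
contact_force: [0.3, -0.6, -4.2]
opening: 0.412
```

>>> drive_tool([
  [0, 0, 0.2, 0],
  [0, 0, 0.2, 0],
  [0, 0, 0, 0],
], force=20)

```text
clock: 23.62
eef_pos: [325.2, 299.9, 126.2]
tcp_rot: [3.142, 0.0, -3.077]
contact_force: [0.7, 0.2, -3.8]
opening: 0.413
```

>>> drive_tool([
  [0, 0, 0.15, 0],
  [0, 0, 0.15, 0],
  [0, 0, 0, 0],
])

```text
clock: 23.87
eef_pos: [326.2, 300.7, 124.0]
tcp_rot: [3.14, 0.002, -3.077]
contact_force: [2.3, -1.7, 2.3]
opening: 0.412
```

>>> drive_tool([
  [0, 0, 0.15, 0],
  [0, 0, 0.15, 0],
  [0, 0, 0, 0],
])

```text
clock: 24.12
eef_pos: [327.6, 301.4, 121.8]
tcp_rot: [3.139, 0.005, -3.077]
contact_force: [6.4, -2.2, 11.7]
opening: 0.411
```

>>> drive_tool([
  [0, -0.1, 0.2, 0],
  [0, -0.1, 0.2, 0],
  [0, 0, 0, 0],
])

```text
clock: 24.37
eef_pos: [329.5, 301.1, 118.7]
tcp_rot: [3.136, 0.009, -3.077]
contact_force: [8.6, 1.7, 13.1]
opening: 0.407
```

```bash
python3 - <<'E'
from h import *
im,d,p=grab('wrist'); W=world(d,p); np.savez('w13.npz',W=W,im=im)
s=r.sense();print(s['eef_pos'],s['contact_force'],s['wrist_torque'])
# top face tilt of block
x,y=s['eef_pos'][:2]
P=W[155:345,285:345].reshape(-1,3); P=P[~np.isnan(P).any(1)&(P[:,2]>100)&(abs(P[:,1]-y)<14)]
c=np.polyfit(P[:,0],P[:,2],1); print('block tilt deg',np.degrees(np.arctan(c[0])),P[:,0].min(),P[:,0].max(),np.polyval(c,x))
E
```

```text
[329.49981109 301.06785937 118.73830413] [ 8.98916462  1.94018171 11.62980639] [ 0.14612588 -1.0197063  -0.00995908]
block tilt deg 0.8399581448143498 284.9362288473945 360.4389467276084 125.86200953724799
```

The block hasn't pivoted in the grip (tilt about 1°, 17 N press). I ease off to bare contact, then open the jaws a little so the pads guide it as it tips onto the runway.

>>> drive_tool([
  [0, 0, -0.3, 0],
  [0, -0.1, -0.2, 0],
  [0, 0, 0, 0],
])

```text
clock: 24.67
eef_pos: [325.0, 296.6, 121.3]
tcp_rot: [-3.141, -0.001, -3.077]
contact_force: [0.2, -0.4, -5.1]
opening: 0.412
```

>>> drive_tool([
  [0, 0, 0, 0],
  [0, 0, 0, 0],
  [0, 0, 0, 0],
  [0, 0, 0, 0],
], jaw=0.52)

```text
clock: 25.0
eef_pos: [325.4, 297.0, 121.2]
tcp_rot: [-3.142, -0.0, -3.077]
contact_force: [0.6, 0.6, -0.5]
opening: 0.479
```

>>> drive_tool([
  [0, 0, -2, 0],
  [0, 0, -3.5, 0],
  [0, 0, -3.5, 0],
  [0, 0, -3.5, 0],
  [0, 0, 0, 0],
  [0, 0, 0, 0],
  [0, 0, 0, 0],
  [0, 0, 0, 0],
])

```text
clock: 25.67
eef_pos: [324.7, 296.4, 245.0]
tcp_rot: [-3.14, -0.002, -3.077]
contact_force: [-0.0, -0.3, -0.1]
opening: 0.476
```

```bash
python3 - <<'E'
from h import *
im,d,p=grab('wrist'); save('w14',im); W=world(d,p)
hsv=cv2.cvtColor(im,cv2.COLOR_RGB2HSV)
m=(hsv[...,0]>18)&(hsv[...,0]<32)&(hsv[...,1]>150)&(abs(W[...,0]-400)<130)&(abs(W[...,1]-303)<45)&(W[...,2]>25)
c=[-0.36418,-0.020975,196.916]
P=W[m]; print(len(P),P.mean(0),cv2.minAreaRect(P[:,:2].astype(np.float32)))
h=(P[:,2]-np.c_[P[:,:2],np.ones(len(P))]@c)*np.cos(np.radians(20)); print('height over runway',np.percentile(h,[5,50,95]))
print(r.sense()['eef_pos'],r.sense()['clock'])
E
```

```text
2623 [422.98790332 302.05081762  74.19795054] ((437.5729675292969, 303.056884765625), (93.07321166992188, 35.3371467590332), 3.960038661956787)
height over runway [ 7.3772772  43.45385427 44.58431477]
[324.718265   296.37203971 244.89817096] 25.7167
```

View pics/w14.png

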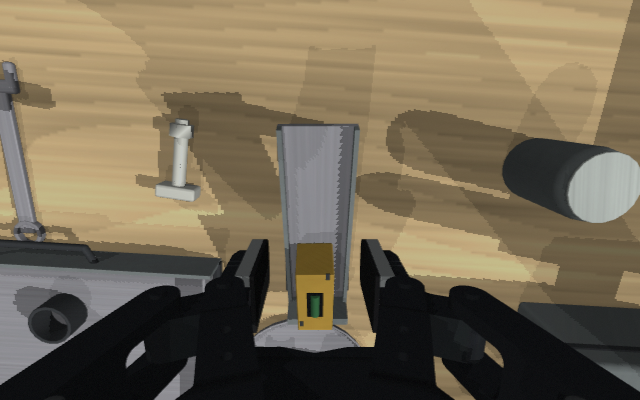

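The level lies at the stop (316,300), square to the lane with its top 44 mm above the runway, so it is flat. I back away and make one last overall check.

>>> drive_tool([
  [0, -2.5, -2, 0],
  [0, -3, -2, 0],
  [0, -3, -2, 0],
  [0, -3, -2, 0],
  [0, -3, -2, 0],
  [0, -3, 0, 0],
  [0, -3, 0, 0],
  [0, -3, 0, 0],
  [0, -3, 0, 0],
  [0, 0, 0, 0],
  [0, 0, 0, 0],
])

```text
clock: 26.63
eef_pos: [342.1, 31.3, 345.3]
tcp_rot: [3.142, -0.002, -3.081]
contact_force: [-0.5, 0.5, 0.9]
opening: 0.481
```

```bash
python3 - <<'E'
from h import *
im,d,p=grab('top'); W=world(d,p)
save('top2',cv2.resize(im[120:330,130:480],None,fx=2.2,fy=2.2,interpolation=cv2.INTER_CUBIC))
def f(n,x,y,rx,ry,z0,z1):
    m=(W[...,2]>z0)&(W[...,2]<z1)&(abs(W[...,0]-x)<rx)&(abs(W[...,1]-y)<ry)
    P=W[m]; print(n,len(P),[np.round(q,1) for q in cv2.minAreaRect(P[:,:2].astype(np.float32))],'ztop',np.percentile(P[:,2],[50,95]).round(1)) if len(P)>5 else print(n,'none')
f('offcut',515,9,35,35,33,50); f('cplB',380,-262,45,30,50,75); f('tbolt',374,-332,55,32,15,40)
f('cplA',596,334,45,32,50,75); f('clip',595,261,45,28,20,40); f('level',435,303,60,30,55,100)
print(r.sense()['eef_pos'],r.sense()['clock'])
E
```

```text
offcut 108 [array([515.9,   9.5]), array([45.1, 46.6]), np.float64(1.6)] ztop [40.4 44.3]
cplB 380 [array([ 382.5, -261.4]), array([40.5, 63.7]), np.float64(83.3)] ztop [59.2 64.1]
tbolt 285 [array([ 375.9, -335.6]), array([42.1, 84.3]), np.float64(76.2)] ztop [25.2 31.6]
cplA 379 [array([597.8, 334.5]), array([40.8, 66. ]), np.float64(89.0)] ztop [58.7 65. ]
clip 211 [array([596.5, 261.6]), array([35.5, 69.6]), np.float64(88.3)] ztop [30.7 36.7]
level 742 [array([430.7, 303.3]), array([110.3,  59.3]), np.float64(0.2)] ztop [74.3 89.9]
[342.1737691   32.25511939 345.44982942] 26.6833
```

View pics/top2.png

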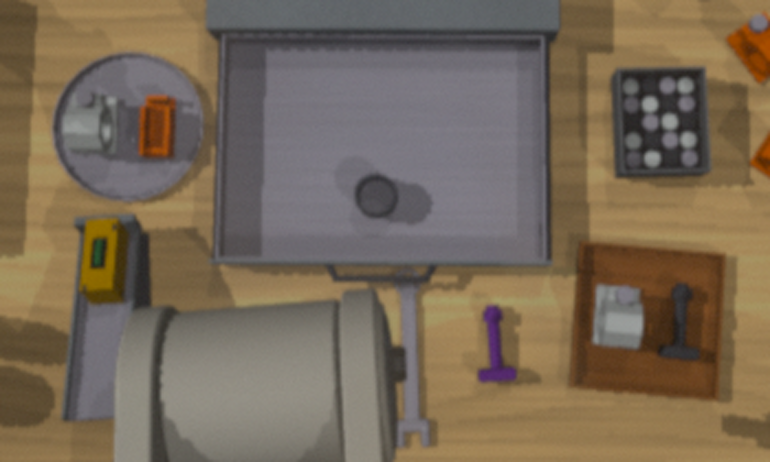

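The final top view shows both kits complete: the pan at (128,128) and the tray at (648,320). The level is at the stop (100,262) and the offcut is alone in the drawer (375,196), unmoved. The arm touches nothing, so I hand in.

```bash
python3 -c "
from h import *
print(job.sign_off())"
```

```text
the job is handed in; nothing more can be done
None
```

The job is done and handed in at about 27 s of the 128 s allowed.

- **Square tray:** one coupler and the black T-bolt, both lying flat and the same way up as in the drawer.
- **Round pan:** the other coupler and the orange clip, both flat and the same way up.
- **Spirit level:** I set it in the upper half of the lane after the kits, and it slid down to the stop. It rests flat, with its top 44 mm above the runway and its yaw within about 0.5° of the lane's.
- **Left alone:** the offcut, which measures within 1 mm of where it started, and the look-alikes.

**Checks that disagreed:**
- The level did not turn in the jaws when I pressed it onto the lane at about 17 N. I eased off and let it tip onto the runway between the slightly opened pads instead.
- The last top-view outline of the level (110 x 59 mm) took in some of the lane, so I relied on the close wrist view for it.
- The top and wrist cameras differed by 2–3 mm, which was within tolerance throughout.

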